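# Unlatch the trailer coupler, lift the tongue off the ball and hold it up

### The job

I need to get at the hitch ball to grease it. Take the red latch grip on the side of the coupler, pull it sideways all the way out against its spring while the coupler still sits down on the ball, and, keeping it out, lift the tongue off the ball until there is at least 50 mm of daylight between the top of the ball and the mouth of the coupler. Finish still holding it up there, steady in the gripper, and leave the parts bin, the tin, the carton and the wrench where they are.

Things in the scene. Friction and masses are not known exactly. Their poses are not given: they have to be found in the camera images.
- ball_top (a point): Top of the bright 50 mm hitch ball, 135 mm above the bench, fixed at the robot's end of the blue hitch stand (base 670 x 150 x 12 mm, bolted to the bench; its place and yaw vary). Axes are the stand's: x runs from the ball along the tongue to its pivot, y is level, towards the side with the red latch grip, z up.
- tongue: 50 mm square steel tube with an aluminium coupler, whose round head (74 mm across, top 143 mm above the bench) covers the ball. Origin at the seated ball's centre; x along the tongue, y to the latch grip. Swings up 0 to 0.5 rad about a level pin (along y) 420 mm along x from the origin, 110 mm above the bench; falls if let go. Lifting at the latch grip takes 7 to 11 N. Carries the latch.
- mouth (a point): Centre of the coupler's open underside (the lower face of the latch housing, 34.5 mm below the ball's centre when seated); moves with the tongue, axes as the tongue's. Seated, it is 59.5 mm below the top of the ball.
- latch (a joint): How far the latch is pulled out, m: 0 in (its fork under the ball locks the tongue down), 0.030 at its stop. It slides along the tongue's +y; the fork is clear of the ball from 0.024 on. The spring pulls it back in with 7.5 N at 0, rising to 15 N at the stop.
- latch_grip (a point): Gripping point of the red upright grip plate of the latch: plate 44 (x) x 14 (y) x 68 mm (z). Mid-thickness, mid-length, 22 mm below its top edge; 103 mm to +y of the ball's centre line, 120 mm above the bench at the start; axes as the tongue's. 59 mm free between plate and coupler head; below, the latch housing (top 24 mm under this point, 24 mm from the plate) and a 10 mm rod (top 29 mm under).
- bin: Blue open parts bin with spare balls, 150 x 100 x 55 mm (one end 83 mm high), origin under its centre, loose on the bench; leave alone.
- tin: Pale metal grease tin with a yellow band, 84 mm across, 85 mm high, origin under its centre, loose; leave alone.
- carton: Small closed carton 130 x 100 x 75 mm, origin under its centre, loose; leave alone.
- wrench: Steel wrench 200 mm long lying on the bench, origin at the underside of its middle; leave alone.

How it is judged:
By the outcome, as a careful person would: the job done as asked, in the order asked, and still so for the second after the job is handed in, while the arm keeps its last pose, push and grip.
It also fails if it takes over 38 s, if anything falls off the work surface, if the arm or the gripper's body presses on something with over 40 N, if the wrist force passes 120 N, or if a joint passes its speed limit or range.

### The arm

A 6-joint arm with a two-finger parallel gripper is mounted at the origin on the work surface. World frame = base frame: x ahead of the robot, y to its left, z up, the work surface at z = 0. Lengths are in m, angles in rad, forces in N, time in s.
With the tool pointing down it reaches from about 0.25 to 0.725 m from the base axis. Payload 4 kg.
Tool frame: the origin (TCP) lies midway between the tips of the shut fingers; the grasp point (between the pads) lies 19 mm behind it; z points along the fingers, y is the line along which they close (so a half turn about z gives the same grasp; the last joint's range is limited). The gripper opens to 85 mm and grips with 20 to 120 N. Pads are 22 mm wide; open, the fingers measure 114 mm over their backs; the gripper's body (76 mm by 85 mm) begins 54 mm behind the grasp point. The pads swing forward as they close: fully open they stand 13 mm farther back than shut.
Start: joints at [1.297, 0.241, 0.005, 1.335, 0, 1.571], TCP at [0.135, 0.481, 0.195] pointing down, gripper open.
Joint ranges: [-2.72, 2.72], [-1.05, 1.87], [-1.09, 1.28], [-1.99, 2.15], [-1.42, 1.44], [-3.14, 3.14]. Speed limits (rad/s): [2.79, 2.79, 3.14, 3.14, 3.14, 3.14].

### API

Orientations are given as a unit quaternion [x, y, z, w].
In Python, from workcell import monitor, vision, job gives the robot as it stands.
- The arm moves only by the tool move_arm, never from a script. Its argument "moves" is a list that holds one entry, the list of rows, each a list of 5 numbers: the shift along the world's x, y, z in m, then the turn about the world's z in degrees, then the opening in per cent of the stroke, from 0 (shut) to 100 (fully open). In form: [[[x, y, z, turn, gripper], ...]]. A call has 1 to 5 rows; each row is the pose to reach, as a shift and turn from the pose commanded when the call began; what a row does not reach only later rows make up. A row lasts 1/8 s, in which the tool goes at most 62.5 mm and 10.7 degrees, less where a joint would pass 70% of its speed; a pose out of reach is approached as far as the arm can. A call with a gripper value outside its range is refused whole. The fingers move at their own pace and stop on an object; the grip force is fixed at half the most. Time passes only in rows, so rows that repeat a pose let the fingers close. It gives the time, the measured TCP pose, the force, the opening and the grip force at its end, in the units of the state.
- monitor.get_obs(): the state, without advancing time (a new reading comes with each control period).
- vision.camera(name): name is "scene" or "side" or "wrist"; returns a dict with "color" (420x560x3 uint8, red, green, blue), "camera_matrix" (3x3 intrinsics, pixels), "eye" and "attitude" of the camera in the world; the wrist camera has in their place "hand_eye" (4x4, takes a point from camera to tool coordinates, whose origin is the TCP and whose axes are the flange's). Camera axes: x right, y up, looking along -z (the intrinsics and any distortion apply to the point x, -y, -z); pixel columns grow to the right and rows downward; lengths in m; the calibration is good to about 2 mm. A picture is of the moment at which its call begins: read the wrist's pose just before it. There is no depth.
- job.job_done(): hands the job in; it is judged then, once.
The state is a dict: "clock": time; "joint_pos": joint angles; "joint_vel": joint speeds; "tau": joint torques, N m; "eef_pos": TCP position; "tool_rot": TCP orientation; "ft_force": force on the tool from outside, world axes, zero at the start; "ft_torque": the same for the moment, N m; "grip_width": finger opening in m; "grasp_force": force on a finger pad.
Only numpy, scipy, OpenCV 4.12 (cv2) and the standard library are available. Lean on these libraries where they do the work, as an engineer would, in place of code of your own. Each camera call takes 0.05 s, during which the arm holds its last target. There are 200 camera calls.

## Working session

There is one attempt and no reset: what is moved stays moved. The work goes in short steps, Python scripts to look and compute and a tool call to move; the robot and the scene stay as the last step left them, time stands still between calls to the robot, and variables do not carry over. Pictures are saved under pics/ and viewed, at most 10 in all, crops included, and the job is handed in when it is done.

Besides the shell and the picture viewer there is one more tool, called in YAML: its name, and indented under it one key for each argument. move_arm: Moves the arm, as the interface text tells. Its arguments: {"type":"object","properties":{"moves":{"type":"array","items":{"type":"array","items":{"type":"array","items":{"type":"number"}}}}},"required":["moves"]}

```bash
mkdir -p pics; cat > h.py <<'E'
from workcell import monitor, vision, job
import cv2, numpy as np, pickle
def snap(n,f):
    o=monitor.get_obs(); c=vision.camera(n); pickle.dump((o,c),open(f'pics/{f}.pkl','wb'))
    cv2.imwrite(f'pics/{f}.png',c['color'][:,:,::-1]); return o,c
E
python3 - <<'E'
from h import *
for n in ('scene','side'):
    o,c=snap(n,n+'0'); print({k:v for k,v in c.items() if k!='color'})
a,b=[cv2.imread(f'pics/{n}0.png') for n in('scene','side')]
print(o)
E
```

```text
{'camera_matrix': array([[464.59815721,   0.        , 270.20863885],
       [  0.        , 464.59815721, 215.4284324 ],
       [  0.        ,   0.        ,   1.        ]]), 'eye': array([1.33886719, 0.31595   , 1.02445961]), 'attitude': array([0.20949687, 0.28903021, 0.76414772, 0.53726238])}
{'camera_matrix': array([[455.02256472,   0.        , 287.66439702],
       [  0.        , 455.02256472, 207.70749753],
       [  0.        ,   0.        ,   1.        ]]), 'eye': array([0.32188529, 0.7368375 , 0.6351506 ]), 'attitude': array([-0.07878851,  0.44675225,  0.87765172, -0.15470052])}
{'clock': 0.05, 'joint_pos': array([1.29698928e+00, 2.41401989e-01, 3.76217704e-03, 1.33519682e+00,
       2.88727762e-05, 1.57082859e+00]), 'joint_vel': array([ 3.74990379e-05, -8.76073052e-04,  6.31942630e-04,  8.07514423e-04,
       -1.42724579e-03, -2.67723792e-03]), 'tau': array([ 4.90152797e-04, -3.73491383e+01,  2.53292066e+01,  1.10064744e-02,
       -1.28992062e-05,  4.65557918e-06]), 'eef_pos': array([0.13500422, 0.48071592, 0.194133  ]), 'tool_rot': array([ 1.36492192e-01,  9.90640621e-01, -1.00863981e-03, -1.53511678e-04]), 'ft_force': array([ 0.33014935, -0.05769856,  0.40485885]), 'ft_torque': array([ 0.01753007, -0.0486488 , -0.02134073]), 'grasp_force': 0.0, 'grip_width': 0.08576196923869915}
```

View pics/scene0.png

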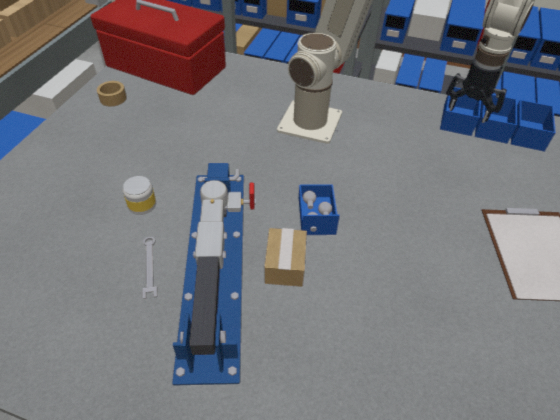

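View pics/side0.png

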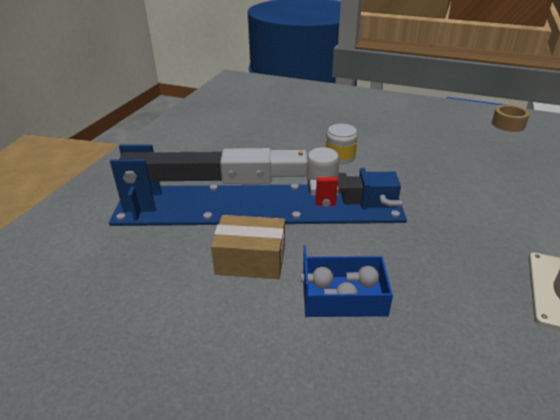

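The scene shows the stand with the coupler head at about (214,190), the red grip at about (252,195), the bin to the right of it, and the carton and tin. The side view shows the red grip at about (326,191) and the head at about (323,158). I'll enlarge both.

```bash
python3 - <<'E'
import cv2,numpy as np
a,b=[cv2.imread(f'pics/{n}0.png') for n in('scene','side')]
# scene crop x190-290,y150-225 ; side crop x290-390,y140-215 ; 
A=cv2.resize(a[155:225,185:285],None,fx=8,fy=8,interpolation=2)[:290*2]
cv2.imwrite('pics/c1.png',A)
B=cv2.resize(b[140:214,275:375],None,fx=8,fy=8,interpolation=2)
cv2.imwrite('pics/c2.png',B)
E
```

```text
(no output)
```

View pics/c1.png

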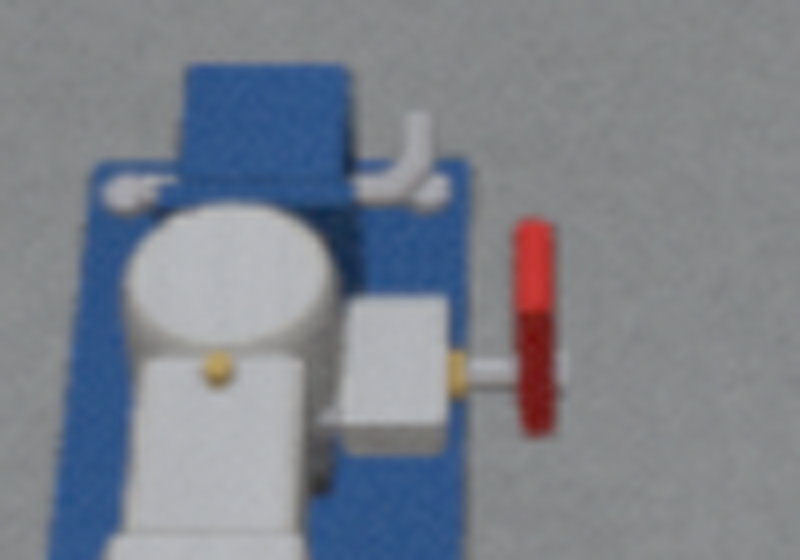

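View pics/c2.png

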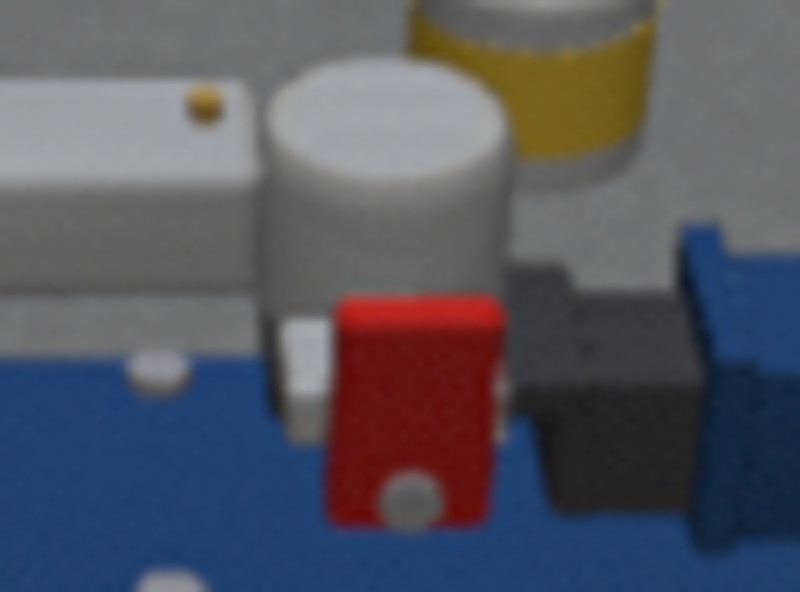

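The crops show the plate's top face centred at scene crop (535,266) and side crop (420,312). The head top is centred at (232,275) and (388,118).

```bash
cat >> h.py <<'E'
from scipy.spatial.transform import Rotation as R
def ray(c,uv):
    K=c['camera_matrix']; d=np.linalg.inv(K)@[*uv,1.]; d=d*[1,-1,-1]
    return c['eye'],R.from_quat(c['attitude']).apply(d)
def onz(c,uv,z):
    e,d=ray(c,uv); return (e+d*(z-e[2])/d[2]).round(4)
E
python3 - <<'E'
from h import *
S=pickle.load(open('pics/scene0.pkl','rb'))[1];D=pickle.load(open('pics/side0.pkl','rb'))[1]
s=lambda u,v:((u+.5)/8-.5+185,(v+.5)/8-.5+155)
d=lambda u,v:((u+.5)/8-.5+275,(v+.5)/8-.5+140)
g=onz(S,s(535,266),.142);g2=onz(D,d(420,312),.142)
h=onz(S,s(232,275),.143);h2=onz(D,d(388,118),.143)
print('grip',g,g2,'head',h,h2)
for v in (g-h,g2-h2): print(np.linalg.norm(v),np.degrees(np.arctan2(v[1],v[0])))
c=[onz(S,s(95,163),.012),onz(S,s(468,160),.012),onz(S,(174,377),.012),onz(S,(240,376),.012)]
print(c)
for v in (c[2]-c[0],c[3]-c[1],c[1]-c[0],c[3]-c[2]): print(np.linalg.norm(v),np.degrees(np.arctan2(v[1],v[0])))
for uv in [(301,187),(335,187),(338,233),(303,233)]: print('bin',onz(S,uv,.055))
for uv in [(269,231),(306,233),(303,276),(265,276)]: print('carton',onz(S,uv,.075))
o=monitor.get_obs();print(R.from_quat(o['tool_rot']).as_matrix().round(2))
E
```

```text
grip [ 0.5153 -0.0214  0.142 ] [ 0.5131 -0.0212  0.142 ] head [ 0.5551 -0.1147  0.143 ] [ 0.5483 -0.1121  0.143 ]
0.10143929218995962 113.1021705226394
0.09748256254325695 111.1683327149207
[array([ 0.3999, -0.2553,  0.012 ]), array([ 0.3475, -0.1175,  0.012 ]), array([ 1.0101, -0.0179,  0.012 ]), array([0.9582, 0.1194, 0.012 ])]
0.6547539996059589 21.25866123193649
0.6550390064721338 21.20204534267042
0.14742659190254656 110.8198695864827
0.14678181086224545 110.70681121591619
bin [0.3803 0.082  0.055 ]
bin [0.3456 0.1769 0.055 ]
bin [0.5154 0.2284 0.055 ]
bin [0.548  0.1391 0.055 ]
carton [0.5887 0.0556 0.075 ]
carton [0.5616 0.1502 0.075 ]
carton [0.6958 0.1826 0.075 ]
carton [0.7276 0.0948 0.075 ]
[[-0.96  0.27 -0.  ]
 [ 0.27  0.96 -0.  ]
 [-0.   -0.   -1.  ]]
```

move_arm:
  moves:
    - [[0.035,-0.047,0.01,9,100],[0.07,-0.094,0.015,18,100],[0.105,-0.141,0.015,27,80],[0.14,-0.188,0.015,36,60],[0.175,-0.235,0.015,36.7,60]]

```text
clock: 0.72
eef_pos: [0.3096, 0.2466, 0.2098]
tool_rot: [-0.184, 0.983, 0.0, 0.0]
ft_force: [0.6, 1.2, 0.6]
grip_width: 0.0515
grasp_force: 0.0
```

move_arm:
  moves:
    - [[0.035,-0.047,0,0,60],[0.07,-0.094,0,0,60],[0.105,-0.141,0,0,60],[0.14,-0.188,0,0,60],[0.175,-0.235,0,0,60]]

```text
clock: 1.35
eef_pos: [0.4846, 0.0113, 0.2097]
tool_rot: [-0.182, 0.983, 0.0, -0.0]
ft_force: [1.9, 0.5, 1.1]
grip_width: 0.0514
grasp_force: 0.0
```

move_arm:
  moves:
    - [[0.015,-0.02,0,0,60],[0.029,-0.032,0,0,60],[0.029,-0.032,0,0,60],[0.029,-0.032,0,0,60]]

```text
clock: 1.85
eef_pos: [0.5122, -0.0185, 0.2096]
tool_rot: [-0.183, 0.983, 0.0, -0.001]
ft_force: [-0.2, 0.4, 0.2]
grip_width: 0.0515
grasp_force: 0.0
```

```bash
python3 - <<'E'
from h import *
o,c=snap('wrist','w1'); print(o['clock'],o['eef_pos'],o['tool_rot'],o['joint_pos'],o['ft_force'],c['hand_eye'].round(3),c['camera_matrix'])
E
```

```text
1.85 [ 0.5121605  -0.0184793   0.20960866] [-1.82513510e-01  9.83203075e-01  2.89959759e-04 -6.69758786e-04] [-3.62470440e-02  2.61074339e-01  7.00061984e-02  1.38116192e+00
  2.73921456e-04 -4.03331935e-01] [-0.23289214  0.35959335  0.21495574] [[-0.001  0.956  0.293  0.074]
 [ 1.     0.001  0.    -0.001]
 [ 0.     0.293 -0.956 -0.178]
 [ 0.     0.     0.     1.   ]] [[341.24412161   0.         278.20382176]
 [  0.         341.24412161 210.98875542]
 [  0.           0.           1.        ]]
```

View pics/w1.png

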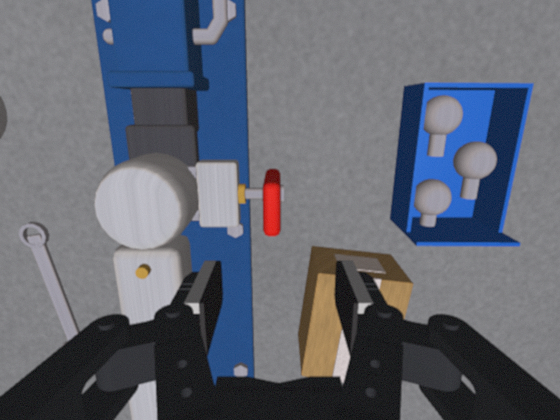

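The wrist view shows the plate's top face at about (272,203), nearly vertical in the image. Next I'll back-project it and the stand's edge.

```bash
python3 - <<'E'
from h import *
o,c=pickle.load(open('pics/w1.pkl','rb'))
H=c['hand_eye'];Rt=R.from_quat(o['tool_rot'])
w=dict(camera_matrix=c['camera_matrix'],eye=o['eef_pos']+Rt.apply(H[:3,3]),attitude=(Rt*R.from_matrix(H[:3,:3])).as_quat())
im=c['color']
print(im[164:242:2,272].tolist()); print(im[200,258:288].tolist())
for uv in [(245,5),(254,375)]: print(onz(w,uv,.012))
v=onz(w,(254,375),.012)-onz(w,(245,5),.012);print(np.degrees(np.arctan2(v[1],v[0])))
for uv in [(272,170),(272,230),(272,200)]: print(onz(w,uv,.142))
print('head',onz(w,(146,199),.143)); print('toolyaw y',Rt.as_matrix()[:,1])
E
```

```text
[[123, 126, 129], [126, 126, 129], [109, 97, 97], [93, 16, 14], [96, 27, 26], [97, 22, 22], [94, 17, 19], [97, 22, 22], [94, 22, 14], [123, 25, 18], [183, 29, 24], [211, 37, 31], [222, 46, 41], [229, 51, 44], [227, 46, 41], [228, 47, 42], [227, 47, 40], [227, 49, 40], [225, 39, 35], [227, 44, 39], [227, 46, 38], [226, 45, 38], [226, 44, 38], [225, 42, 39], [226, 47, 40], [225, 44, 39], [225, 44, 35], [225, 44, 36], [225, 40, 34], [223, 33, 32], [222, 38, 30], [224, 44, 38], [223, 38, 26], [223, 41, 32], [224, 38, 35], [206, 31, 22], [167, 100, 104], [128, 132, 136], [129, 130, 132]]
[[130, 130, 132], [129, 130, 132], [130, 130, 132], [123, 119, 122], [122, 90, 94], [150, 44, 45], [184, 26, 16], [198, 29, 23], [209, 36, 31], [218, 40, 33], [225, 46, 36], [229, 46, 43], [228, 46, 40], [226, 42, 35], [225, 39, 35], [227, 48, 41], [225, 42, 36], [219, 39, 32], [212, 42, 33], [202, 33, 28], [189, 37, 29], [162, 39, 34], [135, 87, 88], [143, 131, 134], [152, 150, 155], [150, 148, 152], [134, 133, 136], [127, 127, 130], [127, 127, 129], [132, 131, 134]]
[ 0.367  -0.1097  0.012 ]
[0.779 0.048 0.012]
20.94519631692688
[ 0.4865 -0.0341  0.142 ]
[ 0.53   -0.0177  0.142 ]
[ 0.5077 -0.0262  0.142 ]
head [ 0.5402 -0.1139  0.143 ]
toolyaw y [-3.58895301e-01  9.33377469e-01  8.14658708e-04]
```

move_arm:
  moves:
    - [[0.002,-0.004,-0.03,0,60],[0.002,-0.004,-0.06,0,60],[0.002,-0.004,-0.085,0,60],[0.002,-0.004,-0.107,0,60],[0.002,-0.004,-0.107,0,40]]

```text
clock: 2.52
eef_pos: [0.5128, -0.0221, 0.1016]
tool_rot: [-0.183, 0.983, 0.001, -0.002]
ft_force: [0.0, 0.3, -0.6]
grip_width: 0.0352
grasp_force: 0.0
```

move_arm:
  moves:
    - [[0,0,0,0,30],[0,0,0,0,10],[0,0,0,0,0],[0,0,0,0,0],[0,0,0,0,0]]

```text
clock: 3.15
eef_pos: [0.5159, -0.0227, 0.1045]
tool_rot: [-0.182, 0.983, -0.0, 0.001]
ft_force: [-0.2, 0.6, 6.3]
grip_width: 0.0098
grasp_force: 59.2
```

```bash
python3 - <<'E'
from h import *
o,c=snap('side','s2'); print(o['eef_pos'],o['ft_force'],o['ft_torque'],o['grip_width'],o['grasp_force'])
x=cv2.imread('pics/s2.png')[110:260,220:420]; cv2.imwrite('pics/c3.png',cv2.resize(x,None,fx=4,fy=4,interpolation=2))
E
```

```text
[ 0.5159417  -0.02274519  0.10451188] [-0.22886678  0.59245301  6.29029961] [ 0.23512937  0.26632234 -0.02234062] 0.009755308810994344 59.19781565666199
```

View pics/c3.png

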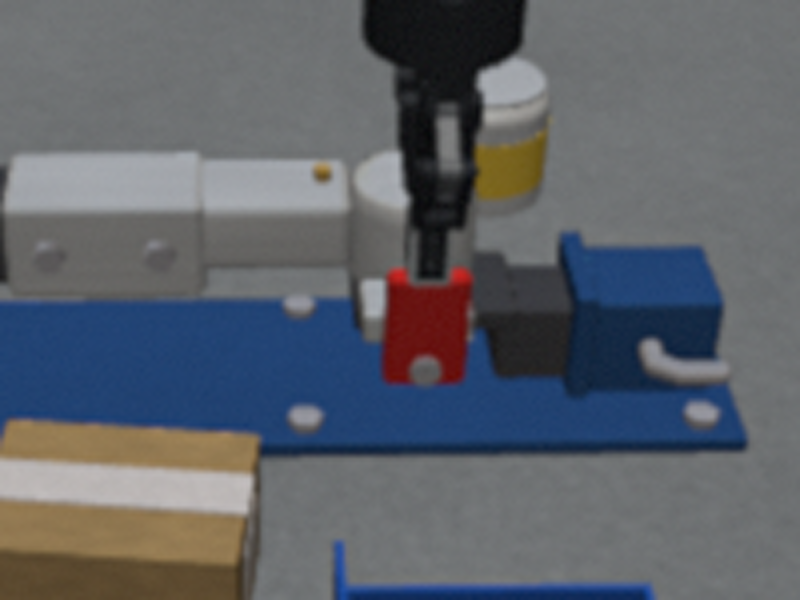

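The side view shows the finger ending near the plate's top edge, around crop (430,283). The 9.8 mm opening is also less than the 14 mm plate, so I'll check both.

```bash
cat >> h.py <<'E'
def proj(c,p):
    q=R.from_quat(c['attitude']).inv().apply(np.array(p)-c['eye'])*[1,-1,-1]; q=c['camera_matrix']@q; return q[:2]/q[2]
E
python3 - <<'E'
from h import *
o,c=pickle.load(open('pics/s2.pkl','rb'))
f=lambda p:((proj(c,p)-[220,110])*4).round()
e=o['eef_pos'];ax=R.from_quat(o['tool_rot']).as_matrix()
print('tcp',f(e),'grasp',f(e+[0,0,.019]),'outer finger tip',f(e+ax[:,1]*.02),'platebottom outer',f([.514-.0025,-.022+.0065,.074]),'plate top',f([.514,-.022,.142]))
o,c=snap('wrist','w2')
x=cv2.imread('pics/w2.png'); cv2.imwrite('pics/c4.png',cv2.resize(x[130:380,150:450],None,fx=2.4,fy=2.4,interpolation=2))
E
```

```text
tcp [420. 333.] grasp [422. 302.] outer finger tip [423. 355.] platebottom outer [422. 390.] plate top [427. 273.]
```

View pics/c4.png

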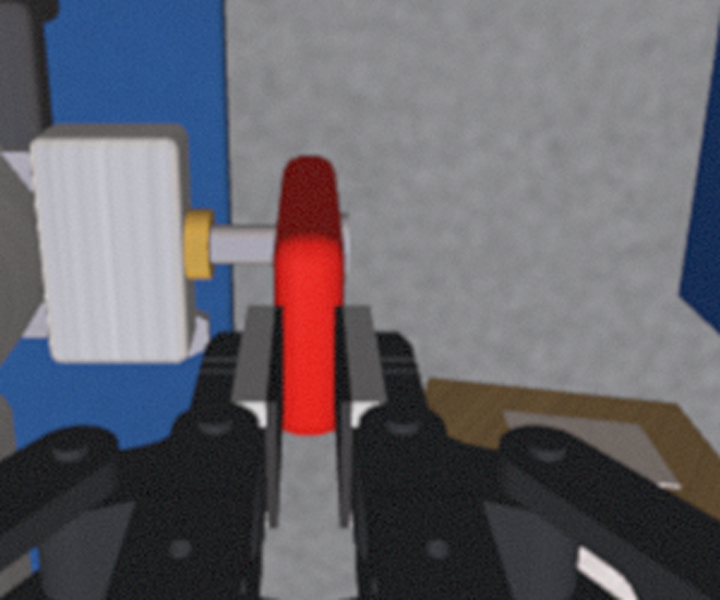

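```bash
python3 - <<'E'
from h import *
o,c=pickle.load(open('pics/w2.pkl','rb'))
H=c['hand_eye'];Rt=R.from_quat(o['tool_rot']);A=Rt.as_matrix()
w=dict(camera_matrix=c['camera_matrix'],eye=o['eef_pos']+Rt.apply(H[:3,3]),attitude=(Rt*R.from_matrix(H[:3,:3])).as_quat())
f=lambda p:((proj(w,p)-[150,130])*2.4).round()
e=o['eef_pos']
print(o['grip_width'],o['grasp_force'],o['ft_force'])
for z in (0,.019,.038,.05): print(z,[f(e+A@[x,s*.007,-z]) for s in(1,-1) for x in (.011,-.011)])
g=np.array([.514,-.0225,.142]);print('plate top ends',[f(g+s*A[:,0]*.022) for s in(1,-1)],A[:,0])
s=pickle.load(open('pics/s2.pkl','rb'))[1]
f=lambda p:((proj(s,p)-[220,110])*4).round()
for z in (0,.019,.038,.05): print(z,f(e+A@[0,.007,-z]),f(e+A@[0,.015,-z]))
E
```

```text
0.009656973907460425 59.197325706481934 [-1.52643125  0.53184262  6.46496945]
0 [array([342., 228.]), array([341., 315.]), array([282., 228.]), array([283., 315.])]
0.019 [array([346., 258.]), array([345., 353.]), array([279., 258.]), array([280., 353.])]
0.038 [array([350., 295.]), array([349., 399.]), array([275., 295.]), array([277., 399.])]
0.05 [array([354., 324.]), array([352., 435.]), array([273., 324.]), array([274., 435.])]
plate top ends [array([318., 230.]), array([317., 440.])] [-0.93347258 -0.35863851 -0.00271243]
0 [421. 341.] [423. 349.]
0.019 [423. 310.] [424. 319.]
0.038 [425. 278.] [426. 287.]
0.05 [426. 258.] [428. 267.]
```

```bash
python3 - <<'E'
from h import *
for n,y in (('w1',.0257),('w2',.005)):
    o,c=pickle.load(open(f'pics/{n}.pkl','rb'))
    H=c['hand_eye']; w=dict(camera_matrix=c['camera_matrix'],eye=H[:3,3],attitude=R.from_matrix(H[:3,:3]).as_quat())
    for z in (0,-.01,-.02,-.03,-.04,-.05,-.06): print(n,z,[proj(w,[.011,s*y,z]).round() for s in(1,-1)],[proj(w,[-.011,s*y,z]).round() for s in(1,)])
s=cv2.imread('pics/side0.png')
c=pickle.load(open('pics/side0.pkl','rb'))[1];print(proj(c,[.135,.481,.195]))
c=pickle.load(open('pics/scene0.pkl','rb'))[1];print(proj(c,[.135,.481,.195]))
E
```

```text
w1 0 [array([326., 225.]), array([234., 225.])] [array([325., 261.])]
w1 -0.01 [array([329., 231.]), array([231., 231.])] [array([327., 269.])]
w1 -0.02 [array([332., 238.]), array([229., 238.])] [array([330., 278.])]
w1 -0.03 [array([335., 246.]), array([226., 246.])] [array([333., 288.])]
w1 -0.04 [array([339., 255.]), array([222., 255.])] [array([336., 299.])]
w1 -0.05 [array([343., 265.]), array([218., 265.])] [array([340., 311.])]
w1 -0.06 [array([347., 276.]), array([214., 276.])] [array([344., 325.])]
w2 0 [array([289., 225.]), array([271., 225.])] [array([289., 261.])]
w2 -0.01 [array([290., 231.]), array([271., 231.])] [array([289., 269.])]
w2 -0.02 [array([290., 238.]), array([270., 238.])] [array([290., 278.])]
w2 -0.03 [array([291., 246.]), array([270., 246.])] [array([290., 288.])]
w2 -0.04 [array([292., 255.]), array([269., 255.])] [array([291., 299.])]
w2 -0.05 [array([293., 265.]), array([268., 265.])] [array([292., 311.])]
w2 -0.06 [array([294., 276.]), array([268., 276.])] [array([293., 325.])]
[585.72851024 493.17476852]
[460.92551367 129.7570659 ]
```

The visible fingertips sit about 40 mm behind the reported TCP in both wrist views and in the side view. So only the rounded top edge is held. I'll open, go deeper in small steps and watch the force.

move_arm:
  moves:
    - [[0,0,0,0,60],[0,0,0,0,60],[0,0,-0.01,0,60],[0,0,-0.02,0,60],[0,0,-0.02,0,60]]

```text
clock: 3.88
eef_pos: [0.5136, -0.0229, 0.0814]
tool_rot: [-0.182, 0.983, 0.0, -0.002]
ft_force: [-0.7, -0.4, 0.4]
grip_width: 0.0513
grasp_force: 0.0
```

```bash
python3 - <<'E'
from h import *
o,c=snap('wrist','w3');o2,d=snap('side','s3'); print(o['eef_pos'],o['ft_force'],o['grip_width'])
a=cv2.resize(cv2.imread('pics/w3.png')[130:380,150:450],(480,400)); b=cv2.resize(cv2.imread('pics/s3.png')[120:220,280:360],(320,400),interpolation=2)
cv2.imwrite('pics/c5.png',np.hstack([a,b]))
E
```

```text
[ 0.5135826  -0.02291982  0.08135592] [-0.69144454 -0.40180206  0.39126232] 0.05129007401722189
```

View pics/c5.png

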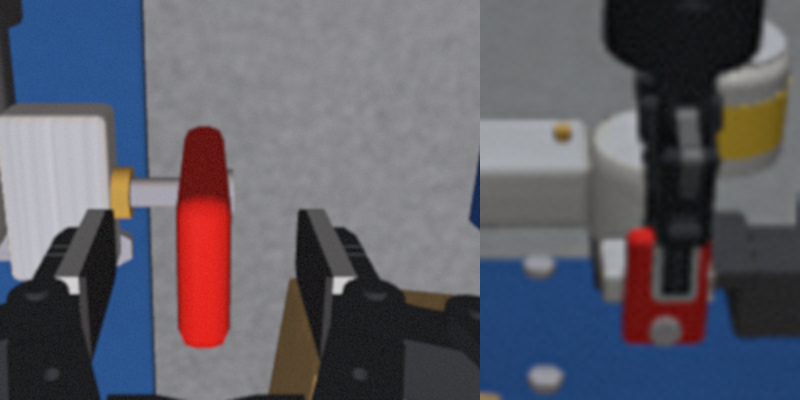

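The fingers straddle the plate centrally, with the tips visible beside it and no contact. I'll go 12 mm deeper and close.

move_arm:
  moves:
    - [[0,0,-0.006,0,60],[0,0,-0.012,0,60],[0,0,-0.012,0,40],[0,0,-0.012,0,30],[0,0,-0.012,0,20]]

```text
clock: 4.6
eef_pos: [0.5152, -0.023, 0.0712]
tool_rot: [-0.182, 0.983, -0.0, 0.0]
ft_force: [0.3, -0.5, -0.0]
grip_width: 0.0172
grasp_force: 0.0
```

move_arm:
  moves:
    - [[0,0,0,0,10],[0,0,0,0,0],[0,0,0,0,0],[0,0,0,0,0],[0,0,0,0,0]]

```text
clock: 5.22
eef_pos: [0.5152, -0.023, 0.0713]
tool_rot: [-0.182, 0.983, -0.0, 0.0]
ft_force: [-0.3, -0.2, 3.4]
grip_width: 0.0134
grasp_force: 59.5
```

move_arm:
  moves:
    - [[-0.002,0.006,0,0,0],[-0.004,0.011,0,0,0],[-0.006,0.017,0,0,0],[-0.008,0.022,0,0,0],[-0.01,0.026,0,0,0]]

```text
clock: 5.85
eef_pos: [0.5066, -0.0007, 0.0713]
tool_rot: [-0.181, 0.983, -0.004, 0.001]
ft_force: [5.2, -13.3, -0.1]
grip_width: 0.0132
grasp_force: 58.9
```

move_arm:
  moves:
    - [[0,0,0,0,0],[-0.001,0.002,0,0,0],[-0.001,0.003,0,0,0],[-0.001,0.003,0,0,0]]

```text
clock: 6.35
eef_pos: [0.5057, 0.0018, 0.0713]
tool_rot: [-0.181, 0.983, -0.004, 0.001]
ft_force: [3.9, -13.7, 2.0]
grip_width: 0.0132
grasp_force: 59.0
```

move_arm:
  moves:
    - [[-0.001,0.002,0,0,0],[-0.001,0.003,0,0,0],[-0.002,0.005,0,0,0],[-0.002,0.005,0,0,0]]

```text
clock: 6.85
eef_pos: [0.5047, 0.0045, 0.0713]
tool_rot: [-0.18, 0.984, -0.006, 0.001]
ft_force: [6.7, -21.1, -0.4]
grip_width: 0.0134
grasp_force: 59.3
```

move_arm:
  moves:
    - [[0.0005,0,0.013,0,0],[0.0013,0.0005,0.025,0,0],[0.0025,0.001,0.038,0,0],[0.004,0.0015,0.05,0,0],[0.006,0.002,0.063,0,0]]

```text
clock: 7.48
eef_pos: [0.5107, 0.0069, 0.1328]
tool_rot: [-0.18, 0.984, -0.006, 0.001]
ft_force: [12.5, -18.1, -10.9]
grip_width: 0.0132
grasp_force: 58.5
```

move_arm:
  moves:
    - [[0.003,0.001,0.014,0,0],[0.006,0.002,0.028,0,0],[0.0095,0.0035,0.042,0,0],[0.0135,0.005,0.0555,0,0],[0.018,0.0065,0.069,0,0]]

```text
clock: 8.1
eef_pos: [0.5276, 0.0134, 0.2007]
tool_rot: [-0.18, 0.984, -0.006, -0.001]
ft_force: [10.6, -17.8, -12.1]
grip_width: 0.0134
grasp_force: 58.7
```

move_arm:
  moves:
    - [[0,0,0,0,0],[0,0,0,0,0],[0,0,0,0,0],[0,0,0,0,0],[0,0,0,0,0]]

```text
clock: 8.72
eef_pos: [0.5277, 0.0135, 0.2008]
tool_rot: [-0.18, 0.984, -0.006, -0.001]
ft_force: [9.1, -17.1, -9.8]
grip_width: 0.0133
grasp_force: 59.0
```

```bash
python3 - <<'E'
from h import *
o,c=snap('side','s4'); print(o['eef_pos'],o['ft_force'],o['ft_torque'],o['joint_vel'].round(4),o['grasp_force'])
o,d=snap('scene','s5')
a=cv2.resize(cv2.imread('pics/s4.png')[70:270,220:420],(400,400)); b=cv2.resize(cv2.imread('pics/s5.png')[120:300,170:350],(400,400),interpolation=2)
cv2.imwrite('pics/c6.png',np.hstack([a,b]))
E
```

```text
[0.52770064 0.01346941 0.20077044] [  9.1358713  -17.11183206  -9.80452177] [-2.73850087 -1.40836674  0.21954689] [-0.0024 -0.0008  0.0004  0.0011  0.0012 -0.0001] 59.00716960430145
```

View pics/c6.png

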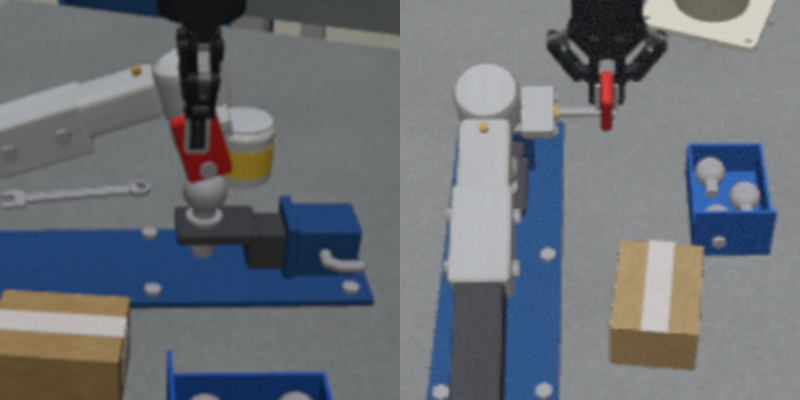

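The tongue is up about 130 mm at the grip with the ball exposed. The latch is still at its stop, taking about 19 N sideways against the 15 N spring. The bin and carton look undisturbed.

```bash
python3 -c "
from workcell import job; print(job.job_done())"
```

```text
the job is handed in; nothing more can be done
None
```

The latch was pulled out to its stop with the coupler still seated, and the tongue is now held up, steady in the gripper, with an estimated 70 mm of daylight above the ball; the bin, tin, carton and wrench were not touched, and the job is handed in.

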